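Weight down a bonded rail repair with brick-laid weights and set the thermometer

TASK

A doubler strip has just been bonded along the narrow frame rail in the jig: lay the flat aluminium pressure bar lengthwise on the rail, centred on it, then lay every blue steel weight there is lengthwise on the bar in staggered courses like brickwork, flat and in line with the bar. The bottom course is three weights close end to end, the middle one at the bar's centre; any others go in a second course, each centred over a joint between two weights below, and a sixth goes on top, centred over the joint of the second course. Stand the dial thermometer upright in the well at the end of the rail with its collar fully down on the block, and leave the polisher, the cup and the tape roll where they are.

Things in the scene. Friction and masses are not known exactly. Their poses are not given: they have to be found in the camera images.
- rail_top (a point): Centre of the top face of the frame rail in the bonding jig (fixed; place and yaw vary). Olive-green member with yellow tape along both edges, 48 mm wide, 250 mm long along this frame's y, top level and 40 mm above the bench; z is up. It is screwed on a plywood board as wide as itself and 10 mm thick that runs 40 to 50 mm past its ends.
- well_mouth (a point): Centre of the mouth of the thermometer well: a vertical blind hole, 11 mm diameter, 42 mm deep, in the top of a brass block (40 mm across the rail, 34 mm along it) fixed at the rail's +y end, 145 mm from its centre; the block's top is 15 mm above the rail's, 55 mm above the bench. Axes as rail_top.
- bar_c (a point): Centre (half-way up) of the loose aluminium pressure bar, 230 mm long (its x), 48 mm wide (its y), 8 mm thick, 0.24 kg; it starts flat on the bench. Either end may go either way, either face up.
- thermo_c (a point): Centre of the thermometer's dial, a steel disc 44 mm wide, 24 mm thick, white face up; z runs up stem and dial. Below it a brass collar 18 mm wide, 16 mm long, then the stem, 8 mm wide, 40 mm long. 0.11 kg. It starts upright in a wooden block (70 x 70 mm, 55 mm high, hole like the well's), the dial's centre 83 mm above the bench. In either hole it rests on its collar.
- thermo_tip (a point): Tip of the thermometer's stem, 68 mm below the centre of the dial.
- polisher: Air polisher with red barrel and yellow pad, about 210 mm long, lying on the bench: not part of the job. Origin on the bench under its middle.
- cup: Grey plastic mixing cup, 76 mm across, 85 mm high, standing empty: not part of the job. Origin under its foot.
- tape: Roll of yellow masking tape, 104 mm across, 25 mm high, lying flat: not part of the job. Origin on the bench under its centre.
- weight1_c (a point): Centre (half-way up) of a blue steel bonding weight, a block 70 mm long (its x), 54 mm wide (its y), 20 mm high, about 0.6 kg, starting flat on the bench with its long side roughly pointing away from the robot. Either face may be up. All weights are alike; four to six of the six are present, the others are absent (None).
- weight2_c (a point): Centre (half-way up) of a blue steel bonding weight, a block 70 mm long (its x), 54 mm wide (its y), 20 mm high, about 0.6 kg, starting flat on the bench with its long side roughly pointing away from the robot. Either face may be up. All weights are alike; four to six of the six are present, the others are absent (None).
- weight3_c (a point): Centre (half-way up) of a blue steel bonding weight, a block 70 mm long (its x), 54 mm wide (its y), 20 mm high, about 0.6 kg, starting flat on the bench with its long side roughly pointing away from the robot. Either face may be up. All weights are alike; four to six of the six are present, the others are absent (None).
- weight4_c (a point): Centre (half-way up) of a blue steel bonding weight, a block 70 mm long (its x), 54 mm wide (its y), 20 mm high, about 0.6 kg, starting flat on the bench with its long side roughly pointing away from the robot. Either face may be up. All weights are alike; four to six of the six are present, the others are absent (None).
- weight5_c (a point): Centre (half-way up) of a blue steel bonding weight, a block 70 mm long (its x), 54 mm wide (its y), 20 mm high, about 0.6 kg, starting flat on the bench with its long side roughly pointing away from the robot. Either face may be up. All weights are alike; four to six of the six are present, the others are absent (None).
- weight6_c (a point): Centre (half-way up) of a blue steel bonding weight, a block 70 mm long (its x), 54 mm wide (its y), 20 mm high, about 0.6 kg, starting flat on the bench with its long side roughly pointing away from the robot. Either face may be up. All weights are alike; four to six of the six are present, the others are absent (None).

How it is judged:
By the outcome, as a careful person would: the job done as asked, in the order asked, and still so for the second after the job is handed in, with the robot touching nothing.
Of weight1, weight2, weight3, weight4, weight5, weight6 only 4 to 6 are there at a start; the rules pass over those that are not, and their reading is None.
At some moment in a run one of weight1, weight2, weight3, weight4, weight5, weight6 may be knocked a few centimetres aside while the robot is not near it.
It also fails if it takes over 210 s, if anything falls off the work surface, if the arm or the gripper's body presses on something with over 40 N, if the wrist force passes 120 N, or if a joint passes its speed limit or range.

ROBOT

A 7-joint arm with a two-finger parallel gripper is mounted at the origin on the work surface. World frame = base frame: x ahead of the robot, y to its left, z up, the work surface at z = 0. Lengths are in m, angles in rad, forces in N, time in s.
With the tool pointing down it reaches from about 0.4 to 0.9 m from the base axis. Payload 5.6 kg.
Tool frame: the origin (TCP) lies midway between the tips of the shut fingers; the grasp point (between the pads) lies 19 mm behind it; y points along the fingers, z is the direction in which the jaws open and shut, and the axes are right-handed (so a half turn about y gives the same grasp; the last joint's range is limited). The gripper opens to 92 mm and grips with 3 to 60 N. Pads are 20 mm wide; open, the fingers measure 128 mm over their backs; the gripper's body (75 mm by 189 mm) begins 69 mm behind the grasp point.
Start: joints at [-1.338, 0.468, -0.012, 1.603, 0.006, 1.071, -0.056], TCP at [0.177, 0.625, 0.215] pointing down, gripper open.
Joint ranges: [-2.53, 2.53], [-0.31, 2.02], [-1.57, 1.55], [0.28, 2.44], [-1.29, 4.43], [0.15, 1.84], [-2.92, 2.92]. Speed limits (rad/s): [2.57, 2.57, 3.14, 3.14, 3.14, 3.14, 3.14].

INTERFACE

Orientations are given as a 3x3 rotation matrix whose columns are the frame's x, y, z axes.
In Python, from station import env, effector, solver, viewer, workorder, search_frame, tip_of gives the robot as it stands. Calls block until the motion is done:
- env.reach(position, orientation): joint-space move of the TCP to a pose.
- env.movel(position, frame=None, rate=0.15): straight line of the TCP; frame=None keeps the orientation; rate is the mean speed in m/s.
- env.goto_joints(angles): joint-space move.
- effector.release() and effector.grasp(squeeze=None): open the fingers fully, or close them until they stop; squeeze is the grip in N (None keeps the last).
- env.pause(seconds).
- solver.inverse_kinematics(position, orientation): joint angles nearest the present ones, or None.
- env.sense(): the state.
- viewer.read_camera(name): name is "scene" or "top"; returns (picture, depth): 400x640x3 uint8, red, green, blue; 400x640 float32, m along the optical axis (not along the pixel's ray), 0 where there is no reading.
- viewer.camera_info(name): a dict with "intrinsics" (3x3 intrinsics, pixels), "eye" and "rotation" of the camera in the world. Camera axes: x right, y up, looking along -z (the intrinsics and any distortion apply to the point x, -y, -z); pixel columns grow to the right and rows downward; lengths in m; the calibration is good to about 2 mm. A picture is of the moment at which its call begins. camera_info takes no time and is no camera call.
A pose or a line that the arm cannot do raises env.PlanningError and nothing moves.
- workorder.finish_job(): hands the job in, once; it reports no verdict.
Trained networks look in the newest picture that a camera, given by its name, has taken for a name from the list of things; names that differ only in an ending like _2 or _b are one class to them, and where a whole thing is asked for, a point or a joint stands for the part that bears it (a point fixed in the world has none). Each returns a list of dicts, best first, with "score" (0 to 1); they miss things now and then, are a little off and sometimes report something else, mostly with a low value. They report only what shows in the picture. A call takes as long as a camera call.
- search_frame(camera, name): "at" ([x, y, z] in m, in world coordinates, good to about 4 mm: the middle of the surface that is visible of it).
- tip_of(camera, name): "at" ([x, y, z] in m, in world coordinates, good to about 4 mm: a listed point, or the origin of a listed thing).
The state is a dict: "t": time; "joint_positions": joint angles; "joint_velocities": joint speeds; "tau": joint torques, N m; "ee_pos": TCP position; "tcp_rot": TCP orientation; "wrist_force": force on the tool from outside, world axes, zero at the start; "moment": the same for the moment, N m; "gripper_width": finger opening in m.
Only numpy, scipy, OpenCV 4.12 (cv2) and the standard library are available. Lean on these libraries where they do the work, as an engineer would, in place of code of your own. Each camera call takes 0.05 s, during which the arm holds its last target. There are 200 camera calls.

## Working session

There is one attempt and no reset: what is moved stays moved. The work goes in short steps, each a Python script; the robot and the scene stay as the last script left them, time stands still between calls to the robot, and variables do not carry over. Pictures are saved under pics/ and viewed, about 12 in all and at most 16, crops included, and the job is handed in when it is done.

```bash
ls; mkdir -p pics; cat > h0.py <<'E'
E
python3 - <<'E'
from station import *
import cv2, numpy as np
s=env.sense(); print(s['t'],s['ee_pos'],np.round(s['tcp_rot'],2).tolist())
ims=[]
for c in("scene","top"):
    p,d=viewer.read_camera(c); cv2.imwrite(f"pics/{c}0.png",p[...,::-1]); np.save(f"{c}0.npy",d)
    i=viewer.camera_info(c); print(c,np.round(i['intrinsics'],1).tolist(),i['eye'],np.round(i['rotation'],3).tolist(),i.keys())
    for n in("rail_top","well_mouth","bar_c","thermo_c","weight1_c","polisher","cup","tape"):
        print(c,n,[(round(r['score'],2),np.round(r['at'],3).tolist()) for r in tip_of(c,n)][:7])
print(env.sense()['t'])
E
```

```text
pics
0.0 [0.17692703 0.6248419  0.21363305] [[0.96, -0.0, 0.27], [-0.27, -0.0, 0.96], [0.0, -1.0, -0.0]]
scene [[450.3, 0.0, 319.6], [0.0, 450.3, 197.5], [0.0, 0.0, 1.0]] [1.30850161 0.23207498 0.91236635] [[-0.289, -0.706, 0.647], [0.957, -0.224, 0.184], [0.015, 0.672, 0.74]] dict_keys(['intrinsics', 'eye', 'rotation'])
scene rail_top [(0.74, [0.607, -0.016, 0.041]), (0.5, [0.43, 0.229, 0.007])]
scene well_mouth [(0.69, [0.596, 0.126, 0.056])]
scene bar_c [(0.79, [0.563, 0.389, 0.005])]
scene thermo_c [(0.8, [0.559, -0.326, 0.083])]
scene weight1_c [(0.7, [0.452, 0.128, 0.009])]
scene polisher [(0.93, [0.774, -0.059, 0.001])]
scene cup [(0.61, [0.753, -0.308, -0.004])]
scene tape [(0.57, [0.598, 0.124, 0.057]), (0.55, [0.757, 0.262, 0.0])]
top [[372.3, 0.0, 317.9], [0.0, 372.3, 195.5], [0.0, 0.0, 1.0]] [0.40414266 0.00652756 1.07869036] [[-0.002, 0.977, -0.214], [-1.0, -0.003, -0.005], [-0.005, 0.214, 0.977]] dict_keys(['intrinsics', 'eye', 'rotation'])
top rail_top [(0.91, [0.61, -0.018, 0.041])]
top well_mouth [(0.61, [0.599, 0.129, 0.05])]
top bar_c [(0.9, [0.562, 0.39, 0.006])]
top thermo_c [(0.73, [0.558, -0.321, 0.082])]
top weight1_c [(0.71, [0.457, 0.126, 0.012])]
top polisher [(0.81, [0.771, -0.055, 0.003]), (0.16, [0.597, 0.13, 0.054])]
top cup [(0.66, [0.752, -0.307, 0.003])]
top tape [(0.87, [0.756, 0.264, 0.002])]
0.9
```

View pics/top0.png

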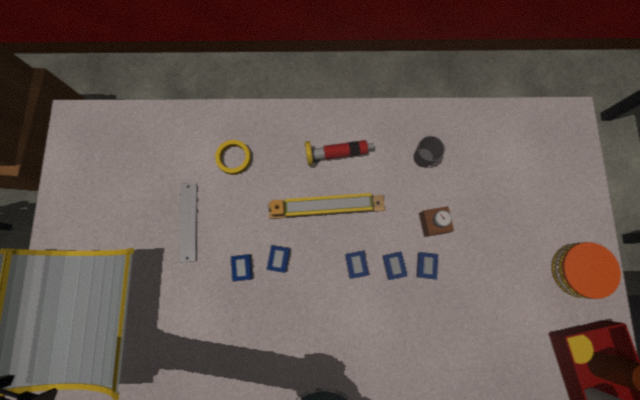

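View pics/scene0.png

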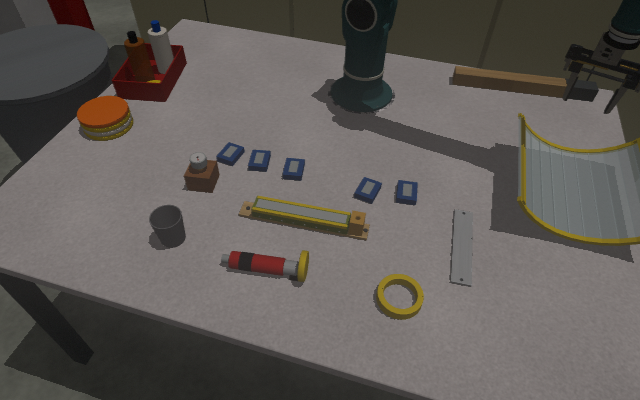

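The scene shows five blue weights (top px (242,267), (279,258), (357,264), (395,265), (428,265)). The bar is at (189,222), the rail at (327,205) with the brass well at its left end (277,208), and the thermometer at (442,217). Next I need precise poses.

```bash
cat > h.py <<'E'
from station import *
import cv2, numpy as np
from scipy.optimize import minimize
def cam(c): return viewer.camera_info(c)
def proj(i,P):
    q=(np.atleast_2d(P)-i['eye'])@i['rotation']; q=q*[1,-1,-1]; K=np.array(i['intrinsics'])
    q=q@K.T; return q[:,:2]/q[:,2:]
def unproj(i,uv,z):
    K=np.array(i['intrinsics']); uv=np.atleast_2d(uv).astype(float)
    r=np.c_[uv,np.ones(len(uv))]@np.linalg.inv(K).T*[1,-1,-1]@i['rotation'].T if False else (np.c_[uv,np.ones(len(uv))]@np.linalg.inv(K).T*[1,-1,-1])@np.array(i['rotation']).T
    return i['eye']+r*((z-i['eye'][2])/r[:,2])[:,None]
def ortho(c,img,x0,x1,y0,y1,z,s=1000.):
    """bird's-eye: rows grow toward -x, columns toward -y, s px per m"""
    i=cam(c); W=np.array([[x1,y1],[x1,y0],[x0,y0],[x0,y1]])
    src=proj(i,np.c_[W,[z]*4]).astype(np.float32); w,h=(y1-y0)*s,(x1-x0)*s
    return cv2.warpPerspective(img,cv2.getPerspectiveTransform(src,np.float32([[0,0],[w,0],[w,h],[0,h]])),(int(w),int(h)),flags=cv2.INTER_CUBIC)
def corners(x,y,yaw,zc,d):
    S=np.array([[a,b,e] for a in(-1,1) for b in(-1,1) for e in(-1,1)])*np.array(d)/2
    c,s=np.cos(yaw),np.sin(yaw); return S@np.array([[c,s,0],[-s,c,0],[0,0,1]])+[x,y,zc]
def fitbox(obs,x,y,yaw,zc,d,UP=8):
    """obs: list of (camera name, mask): box silhouette fitted to the masks -> x,y,yaw,cost"""
    O=[]
    for c,m in obs:
        i=cam(c); p=proj(i,corners(x,y,yaw,zc,d)); a=np.floor(p.min(0)-8).astype(int); b=np.ceil(p.max(0)+8).astype(int)
        O.append((i,a,cv2.resize(m[a[1]:b[1],a[0]:b[0]].astype(np.float32),None,fx=UP,fy=UP,interpolation=cv2.INTER_LINEAR)>.5))
    def f(v):
        e=0
        for i,a,M in O:
            p=(proj(i,corners(x+v[0]*.01,y+v[1]*.01,yaw+v[2]*.1,zc,d))-a+.5)*UP-.5
            I=np.zeros(M.shape,np.uint8); cv2.fillConvexPoly(I,np.round(cv2.convexHull(p.astype(np.float32))*16).astype(np.int32),1,shift=4)
            e+=(I.astype(bool)^M).sum()/M.sum()
        return e
    r=minimize(f,[0,0,0],method='Nelder-Mead',options=dict(initial_simplex=[[-.3,-.3,-.5],[.6,0,.3],[0,.6,-.3],[.3,.2,1]],xatol=.005,fatol=1e-4))
    v=r.x; return x+v[0]*.01,y+v[1]*.01,yaw+v[2]*.1,r.fun
def bluemask(p):
    h=cv2.cvtColor(p,cv2.COLOR_RGB2HSV); m=((h[...,0]>98)&(h[...,0]<130)&(h[...,1]>95)).astype(np.uint8)
    return m
def filled(m):
    k,_=cv2.findContours(m,cv2.RETR_EXTERNAL,cv2.CHAIN_APPROX_NONE); o=np.zeros_like(m); k=[q for q in k if cv2.contourArea(q)>60]
    cv2.drawContours(o,k,-1,1,-1); return o,[cv2.boundingRect(q) for q in k]
E
python3 - <<'E'
from h import *
P={c:cv2.imread(f"pics/{c}0.png")[...,::-1].copy() for c in("scene","top")}
M={}
for c in P:
    M[c],b=filled(bluemask(P[c])); print(c,b)
    if c=='top':B=b
i=cam('top')
for x,y,w,h in B:
    w0=unproj(i,[x+w/2-.5,y+h/2-.5],.02)[0]
    if not .3<w0[0]<.9 or abs(w0[1])>.45: continue
    for obs in (['top'],['scene'],['top','scene']):
        try: print(obs,np.round(fitbox([(c,M[c]) for c in obs],w0[0],w0[1],0.,.01,(.07,.054,.02)),4))
        except Exception as e: print(e)
a=[cv2.resize(ortho(c,P[c],.55,.67,-.21,.21,.04),None,fx=1.9,fy=1.9) for c in P]
b=[ortho(c,P[c],.42,.70,.34,.44,.008) for c in P]
cv2.imwrite('pics/rail.png',np.vstack(a)[...,::-1]); cv2.imwrite('pics/bar.png',cv2.resize(np.hstack(b),None,fx=2,fy=2)[...,::-1])
E
```

```text
scene [(397, 180, 20, 21), (355, 177, 26, 22), (283, 158, 21, 18), (249, 150, 21, 17), (217, 143, 27, 19), (151, 20, 10, 12)]
top [(232, 255, 20, 26), (418, 253, 19, 25), (384, 253, 22, 26), (346, 252, 22, 26), (268, 246, 22, 26)]
['top'] [0.4317 0.2272 0.0482 0.1653]
['scene'] [0.4123 0.2291 0.046  0.3666]
['top', 'scene'] [0.4306 0.2291 0.0421 0.5858]
['top'] [ 0.4373 -0.2951  0.021   0.2926]
['scene'] [ 0.4211 -0.3008  0.1122  0.5653]
['top', 'scene'] [ 0.4338 -0.2952 -0.0619  0.9169]
['top'] [ 0.4368 -0.2039  0.2745  0.2686]
['scene'] [ 0.4165 -0.209   0.2949  0.5085]
['top', 'scene'] [ 0.4335 -0.2024  0.2803  0.8199]
['top'] [ 0.4406 -0.0965  0.1486  0.2261]
['scene'] [ 0.42   -0.1006  0.2685  0.4047]
['top', 'scene'] [ 0.437  -0.0966  0.2316  0.6755]
['top'] [ 0.4568  0.1236 -0.1592  0.1584]
['scene'] [ 0.4377  0.1259 -0.0856  0.4028]
['top', 'scene'] [ 0.4538  0.1245 -0.1154  0.6134]
```

View pics/rail.png

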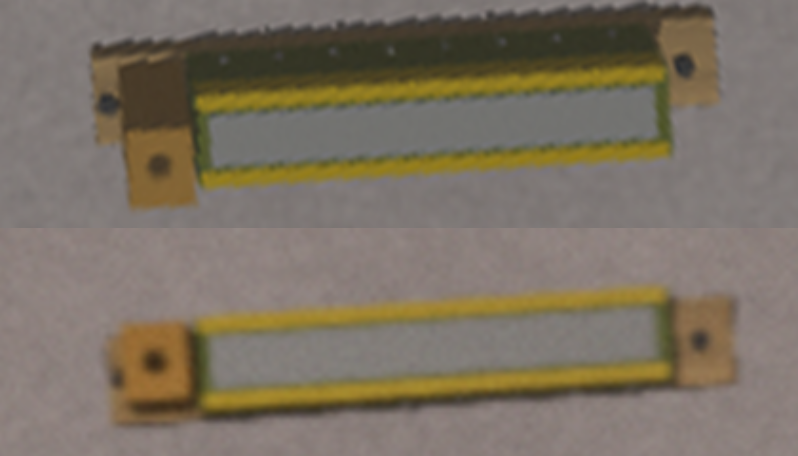

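View pics/bar.png

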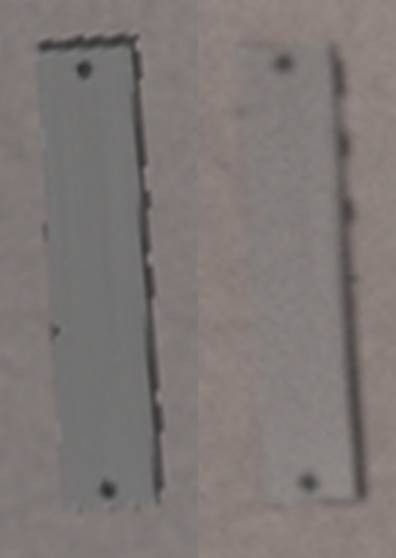

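```bash
python3 - <<'E'
from h import *
out=[]
for c,(x,y,w,h) in (("scene",(210,135,215,75)),("top",(225,240,215,45))):
    p=cv2.imread(f"pics/{c}0.png"); m,_=filled(bluemask(p[...,::-1].copy())); U=3.7
    q=cv2.resize(p[y:y+h,x:x+w],None,fx=U,fy=U,interpolation=cv2.INTER_CUBIC)
    k,_=cv2.findContours(cv2.resize(m[y:y+h,x:x+w],(q.shape[1],q.shape[0]),interpolation=0),0,2); 
    for v in((.4373,-.2951,.021),(.4368,-.2039,.2745),(.4406,-.0965,.1486),(.4568,.1236,-.1592),(.4317,.2272,.048)):
        pp=(proj(cam(c),corners(*v,.01,(.07,.054,.02)))-[x,y]+.5)*U
        cv2.polylines(q,[cv2.convexHull(pp.astype(np.float32)).astype(np.int32)],True,(0,255,0))
    out+=[q.copy()]; cv2.drawContours(q,k,-1,(0,0,255),1); out+=[q]
w=min(o.shape[1] for o in out); cv2.imwrite('pics/m.png',np.vstack([o[:,:w] for o in out[1::2]]))
E
```

```text
(no output)
```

View pics/m.png

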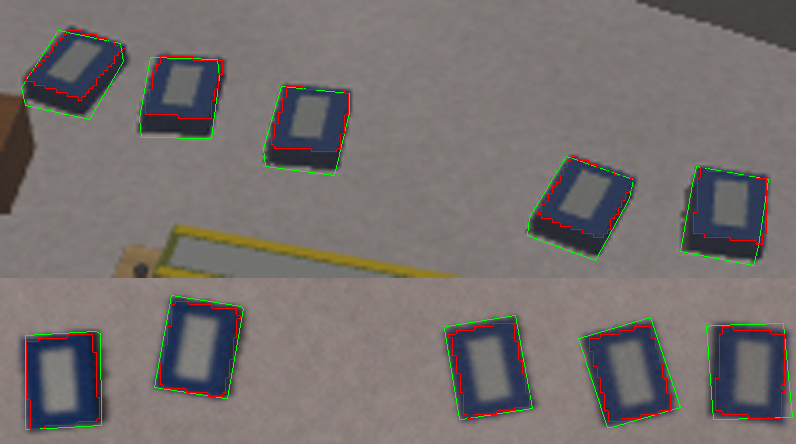

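```bash
cat >> h.py <<'E'
def dmask(p,cx,box):
    """everything unlike the bench inside the window box=(x,y,w,h), the blob nearest its middle, filled"""
    x,y,w,h=box; q=cv2.cvtColor(p[y:y+h,x:x+w],cv2.COLOR_RGB2LAB).astype(np.float32)
    edge=np.r_[q[0],q[-1],q[:,0],q[:,-1]]
    D=np.linalg.norm(q-np.median(edge,0),axis=2); D8=np.clip(D*2,0,255).astype(np.uint8)
    _,b=cv2.threshold(D8,0,1,cv2.THRESH_BINARY|cv2.THRESH_OTSU)
    k,_=cv2.findContours(b,cv2.RETR_EXTERNAL,cv2.CHAIN_APPROX_NONE); k=max(k,key=cv2.contourArea)
    m=np.zeros(p.shape[:2],np.uint8); cv2.drawContours(m,[k+[x,y]],-1,1,-1); return m
W=(.07,.054,.02)
def weights(P,n=None,z=.01,roi=(.33,.52,-.45,.40)):
    """bench weights from the top picture; refined with both cameras where both see it"""
    i=cam('top'); m,B=filled(bluemask(P['top'])); out=[]
    for x,y,w,h in B:
        w0=unproj(i,[x+w/2-.5,y+h/2-.5],z+.01)[0]
        if not(roi[0]<w0[0]<roi[1] and roi[2]<w0[1]<roi[3]): continue
        r=cv2.minAreaRect(unproj(i,np.argwhere(m[y:y+h,x:x+w])[:,::-1]+[x,y],z+.01)[:,:2].astype(np.float32))
        bx=cv2.boxPoints(r); e=[bx[1]-bx[0],bx[2]-bx[1]]; e=max(e,key=np.linalg.norm); yaw=np.arctan2(e[1],e[0]); yaw=(yaw+np.pi/2)%np.pi-np.pi/2
        R=[]
        for c in P:
            pp=proj(cam(c),corners(w0[0],w0[1],yaw,z,W)); a=np.floor(pp.min(0)-4).astype(int); b=np.ceil(pp.max(0)+4).astype(int)
            try: R.append(fitbox([(c,dmask(P[c],None,(*a,*(b-a))))],w0[0],w0[1],yaw,z,W))
            except Exception as ex: pass
        out.append(R)
    return out
def shots():
    P={}
    for c in("scene","top"): P[c]=viewer.read_camera(c)[0]
    return P
def railfit(P):
    R=[]
    for c in P:
        h=cv2.cvtColor(P[c],cv2.COLOR_RGB2HSV); p=proj(cam(c),corners(.606,-.0185,.066,.04,(.048,.25,0)))
        hull=np.zeros(h.shape[:2],np.uint8); cv2.fillConvexPoly(hull,cv2.convexHull(p.astype(np.float32)).astype(np.int32),1)
        m=((h[...,0]>20)&(h[...,0]<34)&(h[...,1]>130)&(h[...,2]>60)&(cv2.dilate(hull,np.ones((7,3)))>0)).astype(np.uint8)
        o=np.zeros_like(m); cv2.fillConvexPoly(o,cv2.convexHull(np.argwhere(m)[:,::-1].astype(np.int32)),1)
        R.append(fitbox([(c,o)],.606,-.0185,.066,.04,(.048,.25,0)))
    return R
def rot(a): return np.array([[np.sin(a),0,np.cos(a)],[-np.cos(a),0,np.sin(a)],[0,-1,0]])
def go(p,a,fix=False):
    """joint move, jaws along angle a (or a+pi, whichever turns the joints less)"""
    q0=np.array(env.sense()['joint_positions']); best=None
    for k in([0] if fix else [0,np.pi]):
        q=solver.inverse_kinematics(np.array(p,float),rot(a+k))
        if q is not None and (best is None or abs(q-q0).max()<best[0]): best=(abs(q-q0).max(),k)
    env.reach(np.array(p,float),rot(a+best[1])); return a+best[1]
def lin(p,rate=.15,a=None): env.movel(np.array(p,float),None if a is None else rot(a),rate)
def st(): s=env.sense(); print('t%.1f'%s['t'],np.round(s['ee_pos'],4),'w%.4f'%s['gripper_width'],'F',np.round(s['wrist_force'],1)); return s
E
python3 - <<'E'
from h import *
P={c:cv2.imread(f"pics/{c}0.png")[...,::-1].copy() for c in("scene","top")}
for R in weights(P): print([np.round(r,4).tolist() for r in R])
print('rail',[np.round(r,4).tolist() for r in railfit(P)])
st(); lin([.177,.625,.32],.3); a=go([.563,.39,.15],np.pi/2+.057); lin([.563,.39,.03],.2); s=st(); lin([.563,.39,.003],.06); st()
effector.grasp(30); st()
E
```

```text
[[0.4293, 0.2284, 0.1173, 0.0858], [0.4317, 0.2264, 0.1149, 0.0578]]
[[0.4339, -0.295, -0.1231, 0.1969], [0.4362, -0.2949, -0.1098, 0.0561]]
[[0.4333, -0.2028, 0.1903, 0.0503], [0.4361, -0.2033, 0.1927, 0.0483]]
[[0.4367, -0.0963, 0.1593, 0.0423], [0.4398, -0.0974, 0.1709, 0.0461]]
[[0.4544, 0.1251, -0.1571, 0.0444], [0.4559, 0.123, -0.1709, 0.056]]
rail [[0.6087, -0.0172, 0.0631, 0.1602], [0.6051, -0.0167, 0.0643, 0.0982]]
t0.9 [0.177  0.6254 0.2146] w0.0921 F [ 0.3  0.  -0.5]
t3.9 [0.5636 0.3909 0.0311] w0.0919 F [0.  0.3 0.7]
t4.5 [0.5629 0.3899 0.0027] w0.0920 F [ 0.8 -0.4  0. ]
t5.2 [0.563  0.3902 0.0031] w0.0475 F [-0.5  0.3  0.7]
```

```bash
python3 - <<'E'
from h import *
lin([.563,.39,.16],.2); st()
a=go([.6045,-.018,.15],.065); print(a); st()
lin([.6045,-.018,.055],.2); env.pause(.2); s=st()
for z in (.050,.047,.0445,.043,.042,.041):
    lin([.6045,-.018,z],.05); s=st()
    if s['wrist_force'][2]>4: break
effector.release(); lin([.6045,-.018,.15],.3)
go([.3,.45,.35],np.pi/2); st()
P=shots(); [cv2.imwrite(f'pics/{c}1.png',P[c][...,::-1]) for c in P]
a=[cv2.resize(ortho(c,P[c],.55,.67,-.21,.21,.048),None,fx=1.9,fy=1.9) for c in P]
cv2.imwrite('pics/rail1.png',np.vstack(a)[...,::-1])
for R in weights(P): print([np.round(r,4).tolist() for r in R])
E
```

```text
t6.2 [0.5621 0.3893 0.1585] w0.0474 F [-0.5 -0.1 -2. ]
0.065
t7.7 [ 0.6048 -0.016   0.1498] w0.0471 F [-0.1 -0.  -2.7]
t8.5 [ 0.6057 -0.0179  0.0566] w0.0471 F [-0.2  0.8 -1.8]
t8.8 [ 0.6043 -0.0179  0.05  ] w0.0471 F [ 0.1 -0.6 -2.3]
t9.0 [ 0.6043 -0.018   0.0467] w0.0472 F [-0.3 -0.4 -2.4]
t9.3 [ 0.6043 -0.018   0.0443] w0.0476 F [ 0.4  0.  -2.3]
t9.5 [ 0.6047 -0.0181  0.0431] w0.0478 F [ 0.8 -0.5 -2.4]
t9.8 [ 0.6047 -0.018   0.043 ] w0.0470 F [-2.8  0.2  5.8]
t13.2 [0.301  0.4492 0.3496] w0.0922 F [0.7 0.  0.3]
[[0.4214, 0.2296, -0.1218, 0.3062], [0.4312, 0.2265, 0.1336, 0.2162]]
[[0.4336, -0.2949, -0.1172, 0.1959], [0.4362, -0.295, -0.1108, 0.0553]]
[[0.4333, -0.2028, 0.1903, 0.0503], [0.4363, -0.2034, 0.2065, 0.049]]
[[0.4367, -0.0963, 0.1592, 0.0422], [0.4396, -0.0973, 0.1849, 0.0449]]
[[0.4544, 0.1251, -0.1571, 0.0444], [0.4559, 0.1229, -0.1742, 0.0541]]
```

View pics/rail1.png

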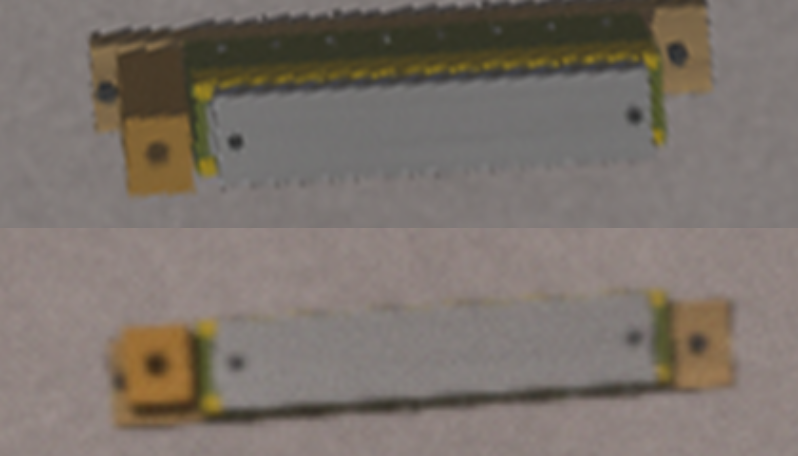

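```bash
python3 - <<'E'
from h import *
def rl(c,img,z,c0=(.6047,-.018),f=.065,s=2000.,hx=.05,hy=.1):
    i=cam(c); R=np.array([[np.cos(f),-np.sin(f)],[np.sin(f),np.cos(f)]])
    L=np.array([[hx,hy],[hx,-hy],[-hx,-hy],[-hx,hy]]); Wd=L@R.T+c0
    src=proj(i,np.c_[Wd,[z]*4]).astype(np.float32); w,h=2*hy*s,2*hx*s
    return cv2.warpPerspective(img,cv2.getPerspectiveTransform(src,np.float32([[0,0],[w,0],[w,h],[0,h]])),(int(w),int(h)),flags=cv2.INTER_LINEAR)
for c in("top","scene"):
    for k,z in((0,.04),(1,.048)):
        P=cv2.imread(f'pics/{c}{k}.png'); lab=cv2.cvtColor(P,cv2.COLOR_BGR2LAB)
        q=rl(c,lab,z).astype(float)
        for nm,sl in(("L",slice(0,130)),("R",slice(270,400))):
            pr=q[:,sl].mean(1)  # rows from +50mm to -50mm
            ch=2 if k==0 else 0
            rows=range(36,62,2),range(136,164,2)
            for rr in rows: print(c,k,nm,' '.join(f"{50-r/2:.0f}:{pr[r,ch]:.0f}" for r in rr))
E
```

```text
top 0 L 32:133 31:134 30:137 29:140 28:147 27:155 26:163 25:169 24:173 23:176 22:176 21:174 20:170
top 0 L -18:177 -19:176 -20:173 -21:169 -22:163 -23:156 -24:149 -25:143 -26:138 -27:135 -28:133 -29:132 -30:132 -31:132
top 0 R 32:133 31:135 30:138 29:142 28:149 27:156 26:163 25:168 24:172 23:173 22:173 21:170 20:166
top 0 R -18:174 -19:172 -20:169 -21:165 -22:159 -23:152 -24:146 -25:141 -26:136 -27:134 -28:133 -29:132 -30:132 -31:132
top 1 L 32:143 31:143 30:142 29:141 28:140 27:139 26:137 25:136 24:136 23:136 22:136 21:136 20:136
top 1 L -18:137 -19:135 -20:130 -21:123 -22:112 -23:97 -24:82 -25:71 -26:68 -27:70 -28:79 -29:94 -30:109 -31:122
top 1 R 32:142 31:142 30:142 29:142 28:141 27:139 26:137 25:136 24:135 23:135 22:135 21:135 20:135
top 1 R -18:134 -19:131 -20:127 -21:119 -22:109 -23:95 -24:83 -25:75 -26:73 -27:78 -28:87 -29:100 -30:115 -31:126
scene 0 L 32:140 31:143 30:146 29:148 28:149 27:150 26:151 25:154 24:159 23:165 22:171 21:174 20:176
scene 0 L -18:168 -19:173 -20:175 -21:176 -22:175 -23:172 -24:166 -25:156 -26:146 -27:137 -28:132 -29:130 -30:130 -31:130
scene 0 R 32:141 31:143 30:146 29:148 28:149 27:150 26:152 25:155 24:160 23:166 22:172 21:175 20:176
scene 0 R -18:169 -19:173 -20:175 -21:176 -22:175 -23:171 -24:164 -25:154 -26:144 -27:136 -28:131 -29:130 -30:130 -31:130
scene 1 L 32:79 31:85 30:91 29:92 28:87 27:80 26:74 25:73 24:77 23:87 22:100 21:113 20:120
scene 1 L -18:123 -19:123 -20:122 -21:122 -22:123 -23:123 -24:123 -25:123 -26:123 -27:125 -28:127 -29:129 -30:130 -31:130
scene 1 R 32:80 31:88 30:95 29:97 28:91 27:82 26:74 25:71 24:75 23:86 22:100 21:112 20:120
scene 1 R -18:124 -19:124 -20:123 -21:123 -22:123 -23:124 -24:124 -25:124 -26:126 -27:127 -28:129 -29:130 -30:131 -31:130
```

```bash
cat >> h.py <<'E'
C=np.array([.6053,-.019]); F=.065; U=np.array([-np.sin(F),np.cos(F)])
def pick(x,y,yaw,off=0.):
    j=yaw+np.pi/2; p=np.array([x,y])+off*np.array([np.cos(j),np.sin(j)])
    a=go([*p,.15],j); lin([*p,.035],.25); lin([*p,.004],.08); effector.grasp(50); s=st()
    if not .050<s['gripper_width']<.058: print('BAD GRIP'); raise SystemExit
    lin([*p,.16],.25)
def place(s,lvl,du=0.,dx=0.):
    p=C+U*(s+du)+np.array([np.cos(F),np.sin(F)])*dx; z0=.052+.02*lvl
    go([*p,.16],F); lin([*p,z0+.012],.2); lin([*p,z0+.004],.05); env.pause(.2); f0=env.sense()['wrist_force'][2]
    for k in range(1,11):
        lin([*p,z0+.004-.001*k],.03); q=env.sense()
        if q['wrist_force'][2]-f0>4: break
    st(); effector.release(); lin([*p,z0+.1],.3)
def look(n):
    go([.25,.55,.35],np.pi/2); P=shots(); [cv2.imwrite(f'pics/{c}{n}.png',P[c][...,::-1]) for c in P]; st()
    for R in weights(P): print([np.round(r,4).tolist() for r in R])
    for R in weights(P,z=.058,roi=(.55,.66,-.16,.12)): print('rail z.058',[np.round(r,4).tolist() for r in R])
    return P
E
python3 - <<'E'
from h import *
pick(.4305,.2275,.116); place(0,0); P=look(2)
a=[cv2.resize(ortho(c,P[c],.55,.67,-.21,.21,.068),None,fx=1.9,fy=1.9) for c in P]
cv2.imwrite('pics/rail2.png',np.vstack(a)[...,::-1])
E
```

```text
t16.3 [0.4305 0.2279 0.0041] w0.0534 F [-0.7  0.7  1.2]
t20.7 [ 0.6055 -0.019   0.0522] w0.0536 F [-3.3  0.9  6. ]
t24.4 [0.2509 0.5495 0.3498] w0.0920 F [-0.  -1.1 -0.7]
[[0.4339, -0.2949, -0.138, 0.1965], [0.4361, -0.2949, -0.1103, 0.0517]]
[[0.4331, -0.2029, 0.1868, 0.0502], [0.4363, -0.2034, 0.2064, 0.0486]]
[[0.4367, -0.0963, 0.1592, 0.0423], [0.4396, -0.0973, 0.1795, 0.0451]]
[[0.454, 0.1251, -0.1678, 0.0443], [0.4559, 0.1229, -0.1741, 0.0532]]
rail z.058 [[0.6179, -0.0181, -1.4697, 0.2834], [0.6026, -0.0215, -1.5134, 0.1228]]
```

View pics/rail2.png

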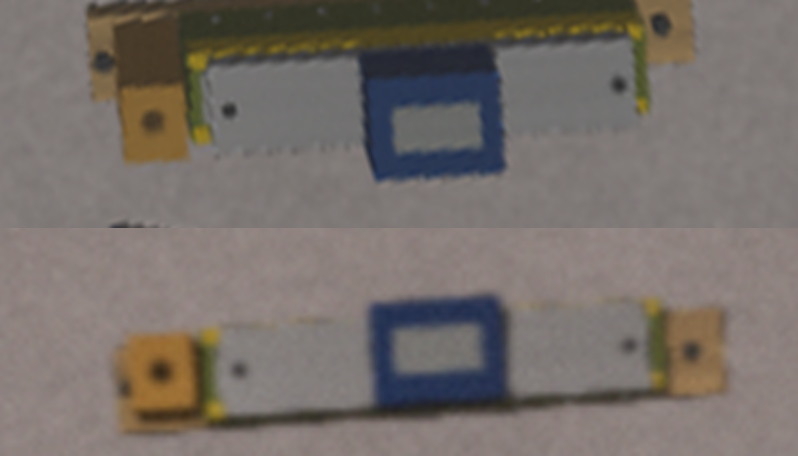

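```bash
python3 - <<'E'
s=open('h.py').read()
s=s.replace("def place(s,lvl,du=0.,dx=0.):","def place(s,lvl,du=0.,dx=0.,slide=0.):").replace("    st(); effector.release(); lin([*p,z0+.1],.3)","""    st()
    if slide:
        z=q['ee_pos'][2]; p=p+U*slide; lin([*p,z],.02); st()
    effector.release(); lin([*p,z0+.1],.3)""")
open('h.py','w').write(s)
E
python3 - <<'E'
from h import *
pick(.4361,-.2949,-.110,-.010); place(-.0735,0,slide=.0028); P=look(3)
a=[cv2.resize(ortho(c,P[c],.55,.67,-.21,.21,.068),None,fx=1.9,fy=1.9) for c in P]
cv2.imwrite('pics/rail3.png',np.vstack(a)[...,::-1])
E
```

```text
t29.4 [ 0.4353 -0.3043  0.004 ] w0.0535 F [1.1 3.4 3.8]
t33.6 [ 0.6102 -0.0924  0.0521] w0.0535 F [-2.1  1.   5.4]
t33.9 [ 0.6099 -0.089   0.0521] w0.0535 F [ 0.   1.  -0.2]
t37.9 [0.2508 0.5495 0.3499] w0.0920 F [-0.5 -0.3 -0.3]
[[0.4333, -0.2028, 0.19, 0.0505], [0.4362, -0.2033, 0.2045, 0.0495]]
[[0.4368, -0.0962, 0.1599, 0.0423], [0.4396, -0.0974, 0.1841, 0.0479]]
[[0.4544, 0.1251, -0.1571, 0.0444], [0.4559, 0.123, -0.1729, 0.0547]]
rail z.058 [[0.5258, -0.0535, -2.998, 0.7017], [0.6054, -0.0638, -1.5745, 0.545]]
```

View pics/rail3.png

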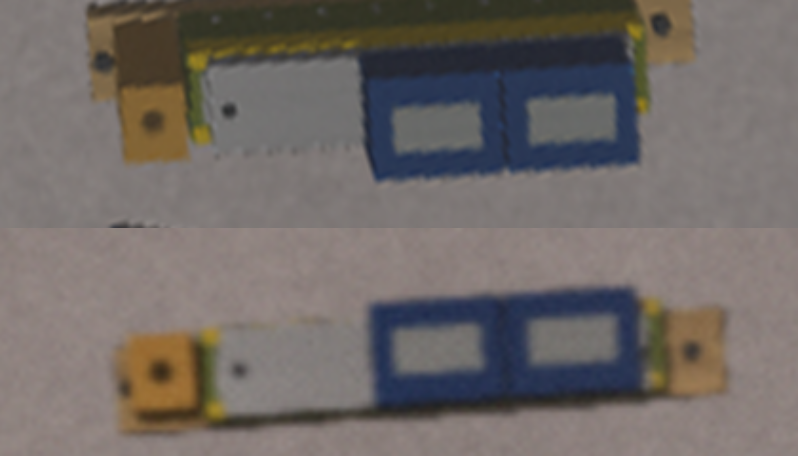

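```bash
python3 - <<'E'
from h import *
pick(.4362,-.2033,.197); place(.0725,0,slide=-.0035); P=look(4)
a=[cv2.resize(ortho(c,P[c],.55,.67,-.21,.21,.068),None,fx=1.9,fy=1.9) for c in P]
cv2.imwrite('pics/rail4.png',np.vstack(a)[...,::-1])
E
```

```text
t42.5 [ 0.4362 -0.203   0.004 ] w0.0533 F [-0.7  1.6  2.1]
t46.9 [0.6008 0.0533 0.0521] w0.0532 F [-2.8  0.4  6.1]
t47.2 [0.601  0.0504 0.0521] w0.0537 F [-0.5  2.6 -1.5]
t50.8 [0.2509 0.5494 0.3499] w0.0923 F [ 0.5  0.4 -0.7]
[[0.4367, -0.0962, 0.1592, 0.0424], [0.4398, -0.0974, 0.1725, 0.0457]]
[[0.4539, 0.1251, -0.1665, 0.0445], [0.4559, 0.1231, -0.173, 0.0546]]
rail z.058 [[0.5236, -0.0204, -3.0272, 0.6919], [0.6038, -0.0235, -1.4495, 0.3296]]
```

View pics/rail4.png

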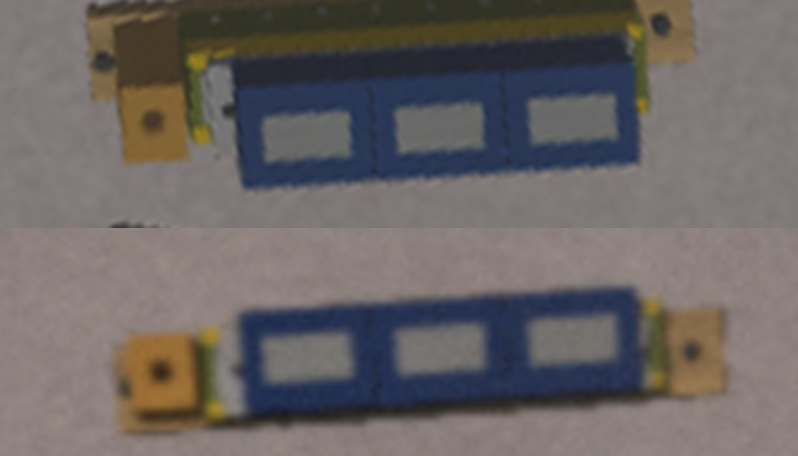

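```bash
python3 - <<'E'
from h import *
def shift(s0,s1):
    p=C+U*s0; q=C+U*s1
    go([*p,.15],F); lin([*p,.08],.2); lin([*p,.0535],.1); effector.grasp(30); st(); lin([*q,.0535],.02); env.pause(.2); st(); effector.release(); lin([*q,.15],.3)
shift(-.0026,.0002); shift(-.0728,-.0702)
P=look(5)
a=[cv2.resize(ortho(c,P[c],.55,.67,-.21,.21,.068),None,fx=1.9,fy=1.9) for c in P]
cv2.imwrite('pics/rail5.png',np.vstack(a)[...,::-1])
E
```

```text
t54.8 [ 0.6056 -0.0216  0.0536] w0.0535 F [ 0.1 -0.4  0.1]
t55.3 [ 0.6053 -0.0202  0.0536] w0.0535 F [ 0.8 -4.4 -0.8]
t58.5 [ 0.6101 -0.0916  0.0536] w0.0536 F [-0.7  0.1  1. ]
t59.0 [ 0.6099 -0.0901  0.0536] w0.0538 F [ 0.2 -4.8 -0.8]
t62.9 [0.2508 0.5495 0.3499] w0.0916 F [ 0.2 -0.  -0.1]
[[0.4368, -0.0963, 0.1592, 0.0421], [0.4397, -0.0973, 0.1774, 0.0445]]
[[0.4541, 0.1251, -0.1631, 0.0447], [0.4559, 0.1228, -0.1757, 0.0534]]
rail z.058 [[0.5231, -0.0187, -3.0369, 0.6897], [0.6032, -0.0211, -1.4762, 0.3126]]
```

View pics/rail5.png

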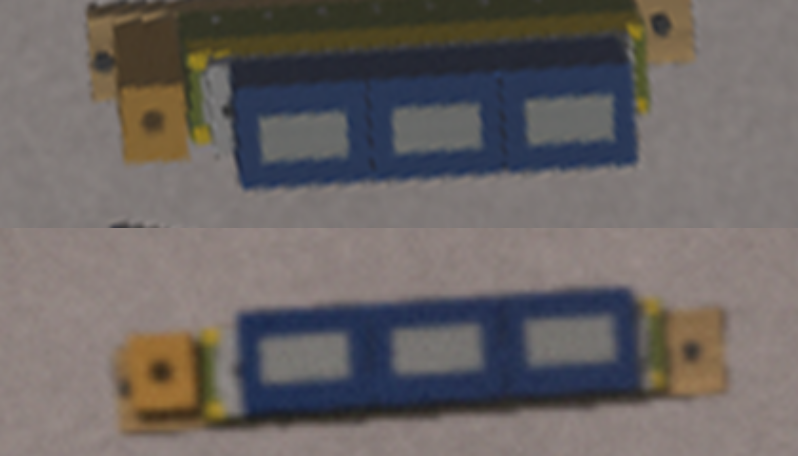

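```bash
python3 - <<'E'
from h import *
pick(.4397,-.0972,.172); place(-.0371,1); 
P=look(6)
E
```

```text
t67.2 [ 0.4396 -0.0965  0.0041] w0.0536 F [-0.3  2.   3. ]
t71.6 [ 0.6079 -0.0561  0.0721] w0.0536 F [-4.   1.5  4.6]
t75.4 [0.2509 0.5495 0.3498] w0.0922 F [ 0.8  0.4 -0.3]
[[0.454, 0.1251, -0.1678, 0.0443], [0.4559, 0.123, -0.1741, 0.0565]]
rail z.058 [[0.4385, -0.017, -2.5881, 1.0], [0.6027, -0.0079, -1.4891, 0.3384]]
```

```bash
python3 - <<'E'
from h import *
pick(.4559,.1235,-.170); place(.0360,1,slide=-.0012)
P=look(7)
a=[cv2.resize(ortho(c,P[c],.55,.67,-.21,.21,.088),None,fx=1.9,fy=1.9) for c in P]
cv2.imwrite('pics/rail7.png',np.vstack(a)[...,::-1])
for c in P:
  for n in("thermo_c","well_mouth"): print(c,n,[(round(r['score'],2),np.round(r['at'],4).tolist()) for r in tip_of(c,n)][:2])
b=[cv2.resize(ortho(c,P[c],.49,.63,-.39,-.25,.095),None,fx=2,fy=2) for c in P]+[cv2.resize(ortho(c,P[c],.53,.67,.06,.20,.055),None,fx=2,fy=2) for c in P]
cv2.imwrite('pics/th7.png',np.vstack([np.hstack(b[:2]),np.hstack(b[2:])])[...,::-1])
E
```

```text
t79.1 [0.456  0.1239 0.0041] w0.0532 F [0.5 1.9 1. ]
t83.0 [0.6032 0.0169 0.0722] w0.0539 F [-3.6  1.7  5.5]
t83.2 [0.6031 0.0154 0.0722] w0.0535 F [-1.  -1.1 -2.5]
t86.9 [0.251  0.5494 0.3498] w0.0919 F [ 0.5  0.  -0.2]
rail z.058 [[0.4848, -0.1621, -2.0828, 1.0], [0.6031, -0.0161, -1.5069, 0.5932]]
scene thermo_c [(0.74, [0.5563, -0.3237, 0.0849])]
scene well_mouth []
top thermo_c [(0.69, [0.5552, -0.3195, 0.0815]), (0.54, [0.7531, -0.3049, -0.0002])]
top well_mouth [(0.88, [0.5958, 0.1295, 0.0529]), (0.5, [0.6041, 0.0164, 0.0793])]
```

View pics/rail7.png

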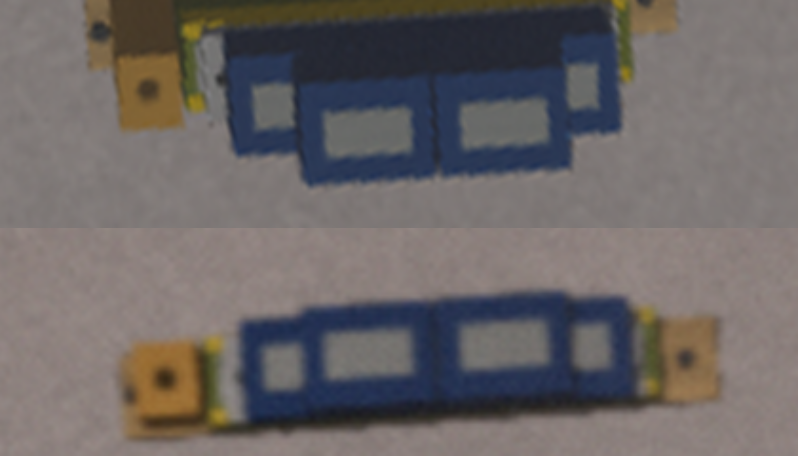

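View pics/th7.png

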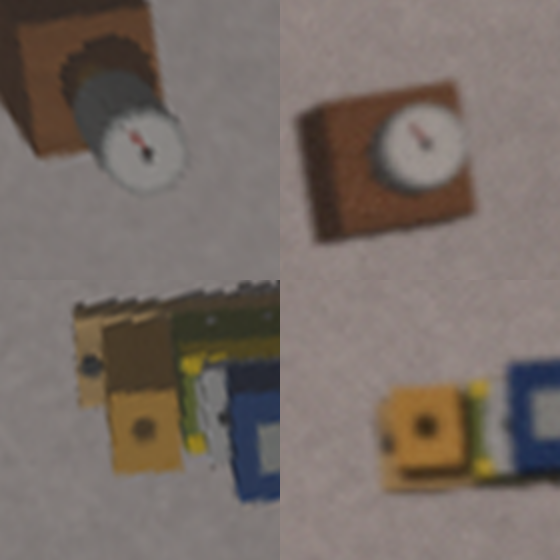

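```bash
python3 - <<'E'
from h import *
p=[.5563,-.3224]
a=go([*p,.2],F); lin([*p,.12],.2); lin([*p,.065],.08); st(); effector.grasp(25); env.pause(.3); st()
lin([*p,.09],.05); st(); lin([*p,.2],.2); env.pause(.2); st()
w=np.array([.5962,.127]); go([*w,.2],F); lin([*w,.118],.15); env.pause(.3); s=st(); f0=s['wrist_force'].copy()
for z in np.arange(.112,.094,-.002):
    lin([*w,z],.03); s=st()
    if s['wrist_force'][2]-f0[2]>3: break
P=shots(); b=[cv2.resize(ortho(c,P[c],.53,.67,.06,.20,.055),None,fx=2,fy=2) for c in P]
cv2.imwrite('pics/in.png',np.hstack(b)[...,::-1])
E
```

```text
t91.7 [ 0.5564 -0.3228  0.0653] w0.0920 F [-0.1 -0.4  0.6]
t92.8 [ 0.5563 -0.3224  0.065 ] w0.0433 F [0.  0.3 0.8]
t93.5 [ 0.5563 -0.3222  0.09  ] w0.0434 F [-0.1 -0.9 -1.3]
t94.4 [ 0.5558 -0.3219  0.1986] w0.0433 F [ 0.  -0.3 -0.7]
t97.0 [0.5965 0.1271 0.1187] w0.0433 F [ 0.   1.1 -1.2]
t97.4 [0.596  0.127  0.1117] w0.0437 F [-0.1 -0.7 -0.9]
t97.6 [0.5961 0.127  0.1099] w0.0436 F [-0.1 -1.5 -1.1]
t97.9 [0.5961 0.127  0.1079] w0.0436 F [-0.1 -0.1 -0.9]
t98.1 [0.5961 0.127  0.1059] w0.0435 F [ 0.1 -0.6 -1.4]
t98.4 [0.5961 0.127  0.1038] w0.0434 F [-0.2  0.3 -1.3]
t98.6 [0.5961 0.127  0.1018] w0.0432 F [ 0.1  0.1 -0.7]
t98.9 [0.5961 0.127  0.0998] w0.0432 F [ 0.3  0.8 -0.6]
t99.1 [0.5961 0.127  0.0979] w0.0433 F [-0.8 -0.2 -1.3]
t99.4 [0.5961 0.127  0.0959] w0.0433 F [ 1.1 -0.2 -0.2]
```

```bash
python3 - <<'E'
from h import *
w=np.array([.5962,.127])
for z in list(np.arange(.092,.068,-.004))+[.067,.066,.065,.064,.063]:
    lin([*w,z],.04); s=st()
    if s['wrist_force'][2]>4: break
effector.release(); env.pause(.3); lin([*w,.2],.2)
P=look(8)
a=[cv2.resize(ortho(c,P[c],.53,.67,-.21,.21,.088),None,fx=1.9,fy=1.9) for c in P]
cv2.imwrite('pics/end.png',np.vstack(a)[...,::-1])
for c in P: print([(round(r['score'],2),np.round(r['at'],4).tolist()) for r in tip_of(c,'thermo_c')][:2])
E
```

```text
t99.7 [0.596  0.127  0.0916] w0.0433 F [-0.2 -0.6 -0.5]
t100.0 [0.596  0.127  0.0877] w0.0434 F [-0.3 -0.2 -1.5]
t100.2 [0.596  0.127  0.0837] w0.0438 F [ 0.   0.1 -1.2]
t100.5 [0.596  0.127  0.0797] w0.0435 F [ 0.1  0.2 -1.3]
t100.7 [0.596  0.127  0.0757] w0.0434 F [-0.4  0.1 -1.7]
t101.0 [0.596  0.127  0.0717] w0.0435 F [-0.1  0.3 -1.3]
t101.2 [0.596  0.127  0.0667] w0.0436 F [ 0.5 -0.4 -0.8]
t101.5 [0.5962 0.127  0.066 ] w0.0434 F [ 0.8  0.1 -1.2]
t101.8 [0.5963 0.127  0.0651] w0.0436 F [-0.6 -0.6 -1.4]
t102.0 [0.5963 0.127  0.065 ] w0.0433 F [-1.7  0.4  6.4]
t106.1 [0.2511 0.5493 0.3498] w0.0921 F [ 0.1 -0.6 -0.1]
rail z.058 [[0.4848, -0.1621, -2.0828, 1.0], [0.6044, -0.0166, -1.5, 0.5921]]
[(0.59, [0.596, 0.1238, 0.0848])]
[(0.74, [0.5999, 0.1293, 0.0847]), (0.48, [0.6092, -0.0165, 0.0402])]
```

View pics/end.png

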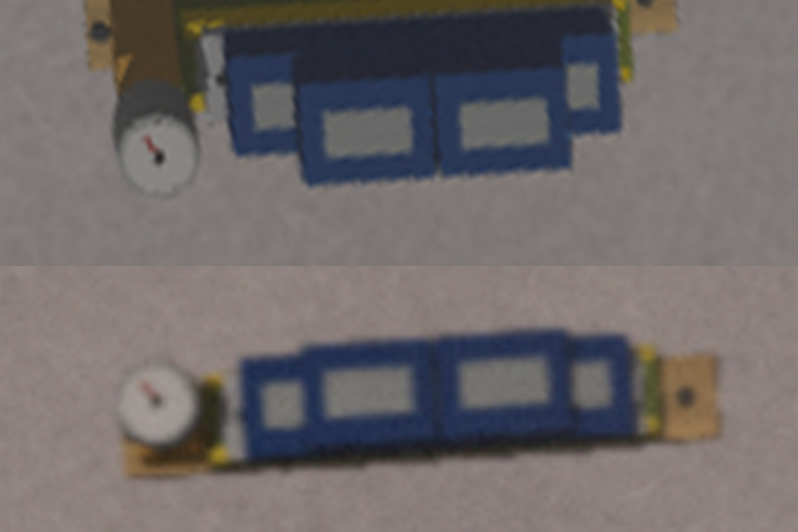

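View pics/scene8.png

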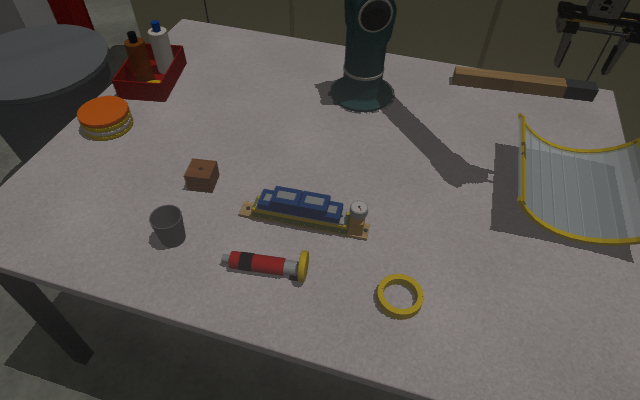

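The scene view shows all five weights stacked at (300,203) and the thermometer upright at (358,215). The cup, polisher and tape are where they started, and no blue weights are left on the bench.

```bash
python3 -c "
from h import *
st(); workorder.finish_job(); st()"
```

```text
t106.2 [0.2507 0.5495 0.3499] w0.0919 F [-0.4  0.6  0.4]
the job is handed in; nothing more can be done
the job is handed in; nothing more can be done
```

The job is done and handed in at about 106 s of the 210 s allowed. The pressure bar is on the rail with all five weights found stacked on it: three in the bottom course and two over the joints. The thermometer is in the well.

**Last checks:**
- **Bar:** it sits about 1 mm or less off the rail's centre line.
- **Bottom course:** the three weights are at about 70 mm pitch. The middle weight is about 1.5 mm off the bar's centre toward −y. It had reached about 2.7 mm off; I pushed the course back, and the push took it only part of the way.
- **Second course:** it is closed up and centred to about 1 mm over the joints.
- **Thermometer:** the stem met no force until the collar touched the block at the expected height. It stands upright.
- **Other items:** the polisher, cup and tape roll were not touched and look unmoved. I saw no weight knocked aside, and no blue weight is left on the bench.

**Checks that failed or disagreed:**
- **Cameras:** the two cameras differ by about 3 mm in x, so I averaged them or set them against the gripper.
- **Stack fits:** my automatic box fits on the stacked weights failed because the neighbours merge in the picture. I judged the stack from rectified views instead.
- **Thermometer position:** the network readings for the dial after insertion differ by 4 to 6 mm between the cameras. I relied on the contact height and the pictures.

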